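Hold the cut-off saw's hood at its tipping point for refitting the stay

ROBOT

A 6-joint arm with a two-finger parallel gripper is mounted at the origin on the work surface. World frame = base frame: x ahead of the robot, y to its left, z up, the work surface at z = 0. Lengths are in m, angles in rad, forces in N, time in s.
With the tool pointing down it reaches from about 0.375 to 0.975 m from the base axis. Payload 3.8 kg.
Tool frame: the origin (TCP) lies at the very end of the fingers, on their centre line; the grasp point (between the pads) lies 19 mm behind it; z points along the fingers, y is the line along which they close (so a half turn about z gives the same grasp; the last joint's range is limited). The gripper opens to 85 mm and grips with 20 to 120 N. Pads are 22 mm wide; open, the fingers measure 114 mm over their backs; the gripper's body (76 mm by 85 mm) begins 54 mm behind the grasp point. The pads swing forward as they close: fully open they stand 13 mm farther back than shut.
Start: joints at [1.123, 0.264, 1.604, -0, 1.274, -0.037], TCP at [0.27, 0.619, 0.231] pointing down, gripper open.
Joint ranges: [-2.63, 2.63], [-0.94, 2.18], [0.31, 2.57], [-1.31, 4.45], [0, 2.66], [-2.55, 2.55]. Speed limits (rad/s): [2.57, 2.57, 3.14, 3.14, 3.14, 3.14].

INTERFACE

Orientations are given as a rotation vector (axis times angle).
In Python, from workcell import * gives the robot as it stands.
- The arm moves only by the shell command python3 -m crank 'ROWS' [OPENING] [FORCE]. ROWS is JSON, a list that holds one entry, the list of rows, each a list of 6 numbers: the shift along the tool's x, y, z in cm, then the turn, a rotation vector about the tool's x, y, z in rad. In form: [[[dx, dy, dz, ax, ay, az], ...]]. A call has 1 to 8 rows; each row shifts and turns the commanded pose from where the row before left it, along the tool's axes as they then stand; what a row does not reach is not made up. A row lasts 1/12 s, in which the tool goes at most 41.7 mm and 7.16 degrees, less where a joint would pass 70% of its speed; a pose out of reach is approached as far as the arm can. A call with a gripper value outside its range is refused whole. OPENING is the finger opening in cm, from 0 to 8.54, set as the call begins (- or left out, the last holds). The fingers move at their own pace and stop on an object; FORCE is the grip in N (left out, the last holds). Time passes only in rows, so rows that do not move let the fingers close. It gives the time, the measured TCP pose, the force, the opening and the grip force at its end, in the units of the state.
- read_state(): the state, without advancing time (a new reading comes with each control period).
- read_camera(name): name is "scene" or "top"; returns the picture (480x640x3 uint8, blue, green, red); there is no depth.
- camera_model(name): a dict with "camera_matrix" (3x3 intrinsics, pixels), "k1" (the pictures are not rectified: a ray, as slopes to the right and down, at radius r is drawn at 1 + k1 r^2 times it, then the intrinsics apply), "R" (3x3) and "t" (3): a world point X has camera coordinates R X + t. Camera axes: x right, y down, z forward; pixel columns grow to the right and rows downward; lengths in m; the calibration is good to about 2 mm. A picture is of the moment at which its call begins. camera_model takes no time and is no camera call.
- finish_job(): hands the job in; it is judged then, once.
The state is a dict: "time": time; "q": joint angles; "joint_vel": joint speeds; "joint_torque": joint torques, N m; "tool_pos": TCP position; "tcp_rot": TCP orientation; "wrist_force": force on the tool from outside, world axes, zero at the start; "torque": the same for the moment, N m; "width": opening from 0.0 (shut) to 1.0 (fully open); "grip_force": force on a finger pad.
Only numpy, scipy, OpenCV 4.12 (cv2) and the standard library are available. Lean on these libraries where they do the work, as an engineer would, in place of code of your own. Each camera call takes 0.05 s, during which the arm holds its last target. There are 200 camera calls.

TASK

The stay that props the bench cut-off saw's yellow hood has come off, and I want to pin it back on. Free the hood by pushing its red wing knob down and giving it a quarter turn anticlockwise, then take the hood by its black bar handle and swing it up to its tipping point, where it would fall neither shut nor over backwards, and keep it there in your grip: finish while holding it still. Do not fling the hood, drop it or let it go over the back, and leave the two forged spikes and the stay where they lie.

Things in the scene. Friction and masses are not known exactly. Their poses are not given: they have to be found in the camera images.
- saw: Bench cut-off saw, fixed: a green tub with a steel table 290 x 295 mm, top 100 mm above the bench; the motor sticks out 130 mm on its right (-y). Origin on the bench, 145 mm from the table's front and rear edges, 125 mm from its right and 170 mm from its left edge. x from the saw's front to its rear (away from the robot at yaw 0), y to its left, z up.
- hinge (a point): Middle of the hood's hinge line, at the rear of the saw's table: 100 mm behind the saw's origin and 105 mm above the bench. The hinge line runs along y; axes as the saw's, fixed to the saw.
- hood (a joint): Hood angle about the hinge line: 0 shut, grows as the front goes up and back; 2.0 is the rear stop. The hood is a shell 160 mm from hinge to front, 170 mm wide, 60 mm high (yellow cheeks, clear top), 0.45 to 0.9 kg, on a free hinge without stay or spring. It balances at 1.21 rad (69 degrees, not upright); anywhere else it falls when let go.
- hood_mass (a point): The hood's centre of mass, moving with the hood: 93 mm in front of the hinge line and 35 mm above it when shut. The hood balances when this point is straight above the hinge line.
- handle (a point): Centre of the hood's handle: a round black bar 12 mm thick, 100 mm long, parallel to the hinge line (y axis), on a post at each end. Hood shut: 205 mm in front of the hinge line and 30 mm above it, 135 mm above the bench, 35 mm above the saw's table, 45 mm clear in front of the hood. It moves and turns with the hood; the round bar can turn between the fingers.
- knob_grip (a point): Where to grip the fastener's red knob: centre of its wing, 36 mm long (x axis; front to rear of the saw at the start), 12 mm thick, 32 mm high, 33 mm above the yellow ear that carries it on the hood's left. Hood shut: 125 mm in front of the hinge line, 130 mm left of its middle, 141 mm above the bench; the hood's cheek is 45 mm to its right and rises to 165 mm.
- fastener_push (a joint): How far the knob is pushed down, 0 to 0.007 m, against a spring (about 3 N at the start, 9 N right down). It turns only while pushed in by more than 4 mm, best right down; it springs back when let go.
- fastener_turn (a joint): Turn of the knob: 0 locked, 1.4 rad at its stop, fully unlocked; grows anticlockwise seen from above. From about 1.1 the tongue under the ear lines up with its slot and the hood is free; below that it is locked down. It stays where it is turned.
- spike_a_mid (a point): Mid-length, mid-height of a forged twisted steel spike, about 175 mm long and 30 mm wide, 24 mm high, lying on the bench beside the saw. Leave it alone. x along its length.
- spike_b_mid (a point): The same point of the second forged spike, also to be left alone.
- stay_mid (a point): Middle of the loose stay: a flat slotted steel bar 160 mm long, 16 mm wide, 5 mm thick with a brass boss 10 mm high at one end, lying on the bench. Leave it alone. x along its length.

How it is judged:
On the way, in this order (a step that is already met when the one before it is completed fails the run):
1. the red knob is pushed and turned to unlocked while the hood is still down (value of joint fastener_turn above 1.1 rad and value of joint hood below 0.1 rad), for 0.1 s.
2. the hood is swung up more than half-way (value of joint hood above 0.7 rad), for 0.1 s.
At the end, for the whole second after the job is handed in: The hood stands within 0.09 rad (5 degrees) of its balance point at 1.21 rad, still (under 0.06 rad/s), held by the fingers at its bar handle (over 0.5 N of contact, grasp point within 70 mm of the handle's centre); spikes and stay within 30 mm of where they lay (value of joint hood between 1.12 and 1.3 rad and velocity of joint hood between -0.06 and 0.06 rad/s and contact force between the fingers and hood above 0.5 N and distance between the grasp point and handle below 0.07 m and distance of each of spike_a_mid, spike_b_mid, stay_mid from where it was at the start of the episode below 0.03 m); the arm keeps its last pose, push and grip.
It fails at once if the hood goes over backwards (value of joint hood above 1.65 rad).
It fails at once if the hood is dropped (falls faster than 1.5 rad/s) or flung up (faster than 2.5 rad/s) (velocity of joint hood below -1.5 rad/s or velocity of joint hood above 2.5 rad/s).
It fails at once if a spike or the stay is moved by more than 30 mm (distance of any of spike_a_mid, spike_b_mid, stay_mid from where it was at the start of the episode above 0.03 m).
It also fails if it takes over 58 s, if anything falls off the work surface, if the arm or the gripper's body presses on something with over 40 N, if the wrist force passes 120 N, or if a joint passes its speed limit or range.

## Working session

There is one attempt and no reset: what is moved stays moved. The work goes in short steps, Python scripts to look and compute and a shell command to move; the robot and the scene stay as the last step left them, time stands still between calls to the robot, and variables do not carry over. Pictures are saved under pics/ and viewed, at most 10 in all, crops included, and the job is handed in when it is done.

```bash
mkdir -p pics; cat > h.py <<'E'
from workcell import *
import numpy as np, cv2
from scipy.spatial.transform import Rotation as Ro
def ray(n,u,v):
    m=camera_model(n);K=np.array(m["camera_matrix"]);R=np.array(m["R"]);t=np.array(m["t"])
    p=np.linalg.solve(K,[u,v,1])[:2];q=p.copy()
    for _ in range(30): q=p/(1+m["k1"]*(q@q))
    return -R.T@t, R.T@np.array([q[0],q[1],1])
def onz(n,u,v,z):
    c,d=ray(n,u,v);return c+d*(z-c[2])/d[2]
def tri(a,b):
    (c1,d1),(c2,d2)=ray(*a),ray(*b)
    s=np.linalg.lstsq(np.c_[d1,-d2],c2-c1,rcond=None)[0]
    p,q=c1+s[0]*d1,c2+s[1]*d2
    return (p+q)/2,np.linalg.norm(p-q)
def proj(n,X):
    m=camera_model(n);x=np.array(m["R"])@X+np.array(m["t"]);p=x[:2]/x[2];p=p*(1+m["k1"]*(p@p))
    return (np.array(m["camera_matrix"])@[p[0],p[1],1])[:2]
E
python3 - <<'E'
from h import *
for n in("scene","top"):
    im=read_camera(n);cv2.imwrite(f"pics/{n}0.png",im)
    m=camera_model(n);print(n,-np.array(m["R"]).T@np.array(m["t"]))
    hsv=cv2.cvtColor(im,cv2.COLOR_BGR2HSV)
    for nm,lo,hi in(("red",(0,150,70),(8,255,255)),("red2",(172,150,70),(180,255,255)),("yel",(20,120,80),(35,255,255))):
        k,l,s,c=cv2.connectedComponentsWithStats(cv2.inRange(hsv,lo,hi))
        print(nm,[(s[i].tolist(),c[i].round(1).tolist()) for i in range(1,k) if s[i][4]>30])
print(read_state())
E
```

```text
scene [1.17262931 0.53934356 0.68623077]
red []
red2 []
yel [([382, 116, 46, 39, 919], [399.7, 133.3]), ([291, 217, 101, 66, 804], [334.3, 253.2]), ([379, 280, 25, 28, 135], [389.9, 288.5]), ([496, 346, 8, 7, 32], [499.3, 349.6])]
top [ 0.30286451 -0.02876609  1.47390482]
red []
red2 []
yel []
{'time': 0.1, 'q': array([ 1.12310011e+00,  2.64701165e-01,  1.60525789e+00,  3.61861562e-05,
        1.27370870e+00, -3.69086372e-02]), 'joint_vel': array([ 2.50438334e-03, -9.05632821e-05, -1.86852177e-03,  1.36585100e-03,
        1.18380029e-03,  5.98261481e-04]), 'joint_torque': array([ 1.94799372e-05, -5.16704786e+01, -3.68590307e+01, -1.03722641e-04,
        6.29188959e-03,  5.71728265e-05]), 'tool_pos': array([0.26925346, 0.61823957, 0.23005975]), 'tcp_rot': array([-0.64064389, -3.07503346,  0.00315077]), 'wrist_force': array([ 0.24726132,  0.75828073, -0.50174837]), 'torque': array([-0.02128358,  0.02468005, -0.01815734]), 'grip_force': 0.0, 'width': 1.0004304932653645}
```

View pics/scene0.png

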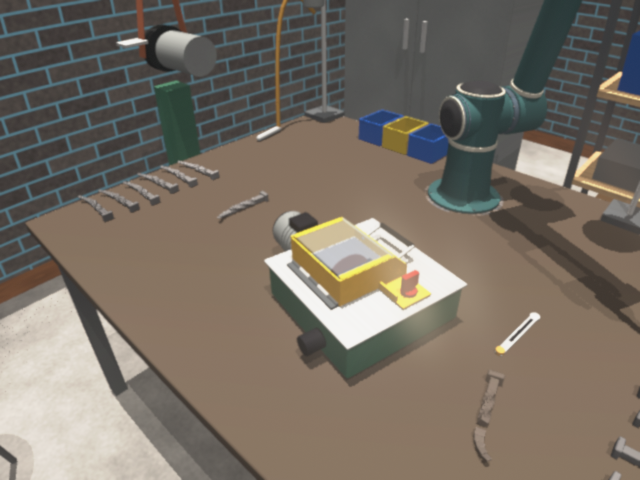

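View pics/top0.png

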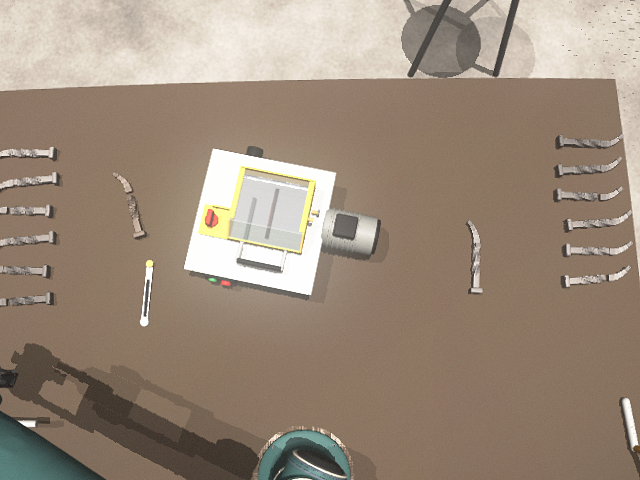

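The scene view shows the saw with the red knob at about (410,284), with the stay and spike to its left. The top view shows the white table with corners near (213,150), (336,173), (310,296) and (185,270), the red wing at (211,217) and the black bar handle at about (260,263).

```bash
cat > saw.py <<'E'
from h import *
def pose(im):
    hsv=cv2.cvtColor(im,cv2.COLOR_BGR2HSV)
    m=cv2.inRange(hsv,(0,0,200),(180,50,255));m[:130]=0;m[320:]=0;m[:,:170]=0;m[:,350:]=0
    c=max(cv2.findContours(m,cv2.RETR_EXTERNAL,cv2.CHAIN_APPROX_NONE)[0],key=cv2.contourArea)
    h=cv2.convexHull(c); q=cv2.approxPolyDP(h,8,True)[:,0]
    W=np.array([onz("top",*p,0.1)[:2] for p in h[:,0]],np.float32)
    r=cv2.minAreaRect(W*1000)
    return q,r
E
python3 - <<'E'
from saw import *
im=cv2.imread("pics/top0.png");q,r=pose(im);print(q.tolist(),r)
Q=np.array([onz("top",*p,0.1)[:2] for p in q]);print(Q.round(4), [np.linalg.norm(Q[i]-Q[i-1]).round(4) for i in range(len(Q))])
hs=cv2.cvtColor(im,cv2.COLOR_BGR2HSV);print(hs[217,211],hs[220,225])
red=cv2.inRange(hs,(0,150,60),(12,255,255))|cv2.inRange(hs,(165,150,60),(180,255,255));red[:190]=0;red[250:]=0
p=cv2.findNonZero(red);print(len(p),cv2.minAreaRect(p));u,v=p[:,0].mean(0);print(onz("top",u,v,.155))
s=cv2.imread("pics/scene0.png");hs=cv2.cvtColor(s,cv2.COLOR_BGR2HSV);print(hs[284,409])
rs=cv2.inRange(hs,(0,130,60),(12,255,255))|cv2.inRange(hs,(165,130,60),(180,255,255));rs[:265]=0;rs[305:]=0;rs[:,:395]=0;rs[:,425:]=0
p2=cv2.findNonZero(rs);print(len(p2),p2[:,0].mean(0),cv2.boundingRect(p2))
print(tri(("top",u,v),("scene",*p2[:,0].mean(0))))
a=cv2.resize(im[140:300,170:350],None,fx=4,fy=4,interpolation=2)[:600]
b=cv2.resize(s[205:375,260:470],None,fx=3.5,fy=3.5,interpolation=2)
cv2.imwrite("pics/ca.png",a);cv2.imwrite("pics/cb.png",b)
E
```

```text
[[335, 172], [334, 237], [310, 294], [184, 268], [213, 148]] ((583.0499267578125, 72.27982330322266), (321.0746765136719, 290.37847900390625), 77.00926971435547)
[[ 0.6946 -0.0899]
 [ 0.5417 -0.0829]
 [ 0.4135 -0.0254]
 [ 0.4787  0.2582]
 [ 0.7599  0.1938]] [np.float64(0.2911), np.float64(0.1531), np.float64(0.1406), np.float64(0.291), np.float64(0.2885)]
[  8  97 153] [ 30  92 254]Traceback (most recent call last):
  File "<stdin>", line 6, in <module>
TypeError: object of type 'NoneType' has no len()
```

```bash
python3 - <<'E'
from saw import *
im=cv2.imread("pics/top0.png")
hs=cv2.cvtColor(im,cv2.COLOR_BGR2HSV)
red=cv2.inRange(hs,(0,90,60),(13,255,255))|cv2.inRange(hs,(165,90,60),(180,255,255))
red[:200]=0;red[235:]=0;red[:,:198]=0;red[:,224:]=0
p=cv2.findNonZero(red);print(len(p),cv2.minAreaRect(p));u,v=p[:,0].mean(0);print(u,v,onz("top",u,v,.157))
s=cv2.imread("pics/scene0.png");hs=cv2.cvtColor(s,cv2.COLOR_BGR2HSV);print(hs[284,409])
rs=cv2.inRange(hs,(0,110,60),(13,255,255))|cv2.inRange(hs,(165,110,60),(180,255,255));rs[:265]=0;rs[305:]=0;rs[:,:395]=0;rs[:,425:]=0
p2=cv2.findNonZero(rs);print(len(p2),p2[:,0].mean(0),cv2.boundingRect(p2))
print(tri(("top",u,v),("scene",*p2[:,0].mean(0))))
C=np.array([[.4787,.2582],[.7599,.1938],[.6946,-.0899],[.4135,-.0254]])
L=np.array([[-.145,.17],[.145,.17],[.145,-.125],[-.145,-.125]])
A=C-C.mean(0);B=L-L.mean(0);yaw=np.arctan2((B[:,0]*A[:,1]-B[:,1]*A[:,0]).sum(),(A*B).sum())
R=Ro.from_euler("z",yaw).as_matrix();o=np.r_[C.mean(0),0]-R@np.r_[L.mean(0),0]
print("yaw",yaw,"o",o)
P=dict(hinge=(.1,0,.105),handle=(-.105,0,.135),knob=(-.025,.13,.141),knobtop=(-.025,.13,.157))
for k,x in P.items():
    X=o+R@x;print(k,X.round(4),proj("top",X).round(1),proj("scene",X).round(1))
cv2.imwrite("pics/ca.png",cv2.resize(im[140:290,170:350],None,fx=4,fy=4,interpolation=2))
cv2.imwrite("pics/cb.png",cv2.resize(s[205:375,260:470],None,fx=3.5,fy=3.5,interpolation=2))
E
```

```text
143 ((211.0, 217.5), (17.0, 12.0), 90.0)
210.74125874125875 218.1048951048951 [0.58036309 0.18843414 0.157     ]
[ 11  80 176]
113 [410.44247788 281.19469027] (402, 271, 16, 24)
(array([0.58438833, 0.194084  , 0.13302749]), np.float64(0.003962783849597368))
yaw -0.2257285652807943 o [0.58163913 0.0622458  0.        ]
hinge [0.6791 0.0399 0.105 ] [279.  179.2] [313.8 280.9]
handle [0.4793 0.0857 0.135 ] [258.7 264. ] [395.5 234.5]
knob [0.5864 0.1945 0.141 ] [209.2 217. ] [409.4 278.3]
knobtop [0.5864 0.1945 0.157 ] [208.  215.5] [410.2 271.5]
```

View pics/ca.png

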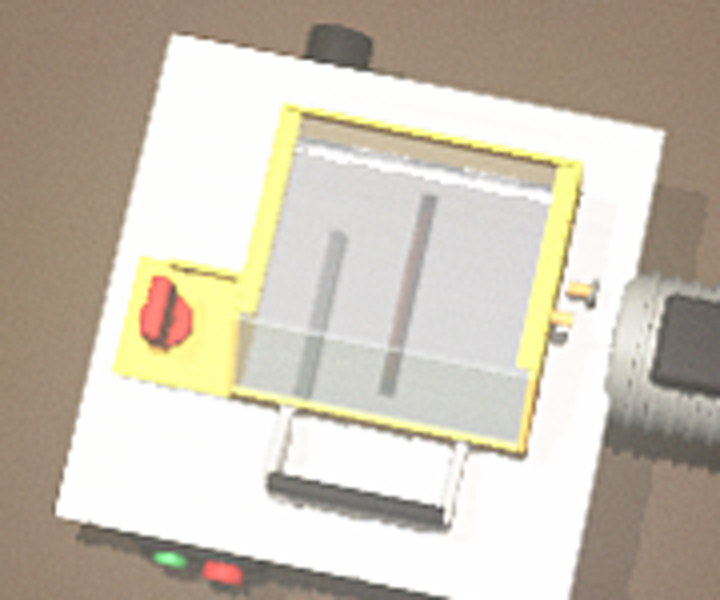

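The crop shows the knob's wing at image (210,217), aligned with the saw's x, and the handle bar centre at (260,265). Both lie within about 2 px of the projected points.

```bash
cat > go.py <<'E'
from h import *
import sys
yaw=-.2257; S=Ro.from_euler("z",yaw); o=np.array([.580,.0605,0])
def sp(*x): return o+S.apply(x)
def T():
    s=read_state();return s,np.array(s["tool_pos"]),Ro.from_rotvec(s["tcp_rot"])
def delta(X,R=None):
    s,p,r=T();R=R if R is not None else r
    print("shift before turn cm",(r.inv().apply(X-p)*100).round(2),"shift after turn",(R.inv().apply(X-p)*100).round(2),"turn",(r.inv()*R).as_rotvec().round(3))
def sawtool():  # tool pose in saw axes
    s,p,r=T();print("t",round(s["time"],2),"tcp saw",S.inv().apply(p-o).round(4),"z",S.inv().apply(r.apply([0,0,1])).round(3),"y",S.inv().apply(r.apply([0,1,0])).round(3),"F",np.round(S.inv().apply(s["wrist_force"]),1),"w",round(s["width"],3),"g",s["grip_force"],"q",np.round(s["q"],2))
def down(a): # tool down, y axis at angle a from saw y
    M=S.as_matrix();c,s_=np.cos(a),np.sin(a);y=M@[-s_,c,0];z=np.array([0,0,-1.]);return Ro.from_matrix(np.c_[np.cross(y,z),y,z])
E
python3 -c "
from go import *
sawtool();print(down(0).as_matrix().round(2));delta(sp(-.025,.13,.23),down(0))"
```

```text
t 0.1 tcp saw [-0.4277  0.4741  0.2301] z [-0.    -0.002 -1.   ] y [ 0.184  0.983 -0.002] F [ 0.1  0.8 -0.5] w 1.0 g 0.0 q [ 1.12  0.26  1.61  0.    1.27 -0.04]
[[-0.97  0.22  0.  ]
 [ 0.22  0.97  0.  ]
 [ 0.    0.   -1.  ]]
shift before turn cm [-45.91 -26.41   0.06] shift after turn [-4.027e+01 -3.441e+01  1.000e-02] turn [-0.002 -0.    -0.185]
```

```bash
python3 -m crank '[[[0,0,0,0,0,-0.0925],[0,0,0,0,0,-0.0925],[-2.3,-2,0,0,0,0],[-2.5,-2.2,0,0,0,0],[-2.5,-2.2,0,0,0,0],[-2.5,-2.2,0,0,0,0],[-2.5,-2.2,0,0,0,0],[-2.5,-2.2,0,0,0,0]]]' 4 80
python3 -m crank '[[[-2.5,-2.2,0,0,0,0],[-2.5,-2.2,0,0,0,0],[-2.5,-2.2,0,0,0,0],[-2.5,-2.2,0,0,0,0],[-2.5,-2.2,0,0,0,0],[-2.5,-2.2,0,0,0,0],[0,0,0,0,0,0],[0,0,0,0,0,0]]]'
python3 -c "
from go import *
sawtool();delta(sp(-.025,.13,.2),down(0))"
```

```text
time: 0.77
tool_pos: [0.385, 0.4574, 0.2307]
tcp_rot: [-0.353, -3.121, 0.001]
wrist_force: [0.8, 0.2, 0.2]
width: 0.47
grip_force: 0.0
time: 1.43
tool_pos: [0.5019, 0.2952, 0.2308]
tcp_rot: [-0.359, -3.12, 0.001]
wrist_force: [0.1, 0.1, 1.1]
width: 0.47
grip_force: 0.0
t 1.43 tcp saw [-0.1286  0.2113  0.2308] z [-0.001 -0.    -1.   ] y [ 0.004  1.    -0.   ] F [0.  0.1 1.1] w 0.47 g 0.0 q [ 0.49  0.09  1.81  0.    1.24 -0.85]
shift before turn cm [-10.39  -8.09   3.07] shift after turn [-10.36  -8.13   3.08] turn [-0.    -0.001 -0.004]
```

```bash
python3 -m crank '[[[-2.1,-1.6,0,0,0,0],[-2.1,-1.6,0,0,0,0],[-2.1,-1.6,0,0,0,0],[-2.1,-1.6,0,0,0,0],[-2,-1.7,0,0,0,0],[0,0,0.5,0,0,0],[0,0,0,0,0,0],[0,0,0,0,0,0]]]'
python3 - <<'E'
from go import *
sawtool();delta(sp(-.025,.13,.124),down(0))
a=read_camera("top")[140:290,150:350];b=read_camera("scene")[170:320,320:520]
cv2.imwrite("pics/d1.png",np.vstack([cv2.resize(x,None,fx=2,fy=2,interpolation=2) if 0 else cv2.resize(x,None,fx=2,fy=2) for x in(a,b)]))
for n in("top","scene"):
    for P in(T()[1],T()[1]-[0,0,.09]): print(n,proj(n,P).round(1))
E
```

```text
time: 2.1
tool_pos: [0.5834, 0.1956, 0.2254]
tcp_rot: [-0.353, -3.119, -0.0]
wrist_force: [-0.6, -0.2, -0.2]
width: 0.47
grip_force: 0.0
t 2.1 tcp saw [-0.0269  0.1324  0.2254] z [-0.002 -0.    -1.   ] y [-0.001  1.    -0.   ] F [-0.5 -0.3 -0.2] w 0.47 g 0.0 q [ 0.28  0.16  1.74  0.    1.24 -1.06]
shift before turn cm [-0.22 -0.24 10.13] shift after turn [-0.19 -0.24 10.14] turn [-0.    -0.002  0.001]
top [201.8 210. ]
top [208.9 218.7]
scene [415.5 239.7]
scene [410.6 280.1]
```

View pics/d1.png

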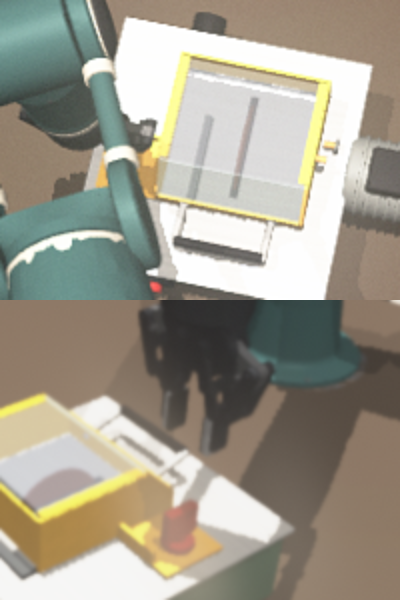

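The view shows the open fingers directly above the wing: the fingertip midpoint is near scene (415,237) and the knob near (410,280), as projected. I'll lower now.

```bash
python3 -m crank '[[[-0.2,-0.2,2,0,0,0],[0,0,2,0,0,0],[0,0,2,0,0,0],[0,0,2,0,0,0],[0,0,1.2,0,0,0],[0,0,0.8,0,0,0],[0,0,0,0,0,0],[0,0,0,0,0,0]]]'
python3 -c "
from go import *
sawtool()"
python3 -m crank '[[[0,0,0,0,0,0],[0,0,0,0,0,0],[0,0,0,0,0,0],[0,0,0,0,0,0],[0,0,0,0,0,0],[0,0,0,0,0,0]]]' 0 60
python3 -c "
from go import *
sawtool()"
```

```text
time: 2.87
tool_pos: [0.586, 0.1927, 0.1266]
tcp_rot: [0.353, 3.122, 0.0]
wrist_force: [0.3, -0.8, 0.6]
width: 0.467
grip_force: 0.0
t 2.87 tcp saw [-0.0237  0.1302  0.1266] z [ 0.  0. -1.] y [-0.001  1.     0.   ] F [ 0.5 -0.8  0.6] w 0.467 g 0.0 q [ 0.28  0.24  1.84  0.    1.07 -1.07]
time: 3.37
tool_pos: [0.5879, 0.1952, 0.1284]
tcp_rot: [0.354, 3.117, 0.01]
wrist_force: [1.1, 8.7, -0.8]
width: 0.125
grip_force: 60.3
t 3.37 tcp saw [-0.0225  0.1331  0.1284] z [ 0.003  0.007 -1.   ] y [0.001 1.    0.007] F [-0.9  8.7 -0.8] w 0.125 g 60.279786586761475 q [ 0.28  0.24  1.83  0.    1.06 -1.07]
```

```bash
python3 -m crank '[[[0,0.3,0,0,0,0],[0,0,0.3,0,0,0],[0,0,0.3,0,0,0],[0,0,0.3,0,0,0],[0,0,0,0,0,0],[0,0,0,0,0,0]]]'
python3 -c "
from go import *
sawtool()"
```

```text
time: 3.87
tool_pos: [0.5881, 0.1955, 0.1212]
tcp_rot: [0.354, 3.119, 0.003]
wrist_force: [-4.9, -0.5, 15.3]
width: 0.126
grip_force: 62.7
t 3.87 tcp saw [-0.0224  0.1334  0.1212] z [ 0.003  0.002 -1.   ] y [0.    1.    0.002] F [-4.6 -1.6 15.3] w 0.126 g 62.688764333724976 q [ 0.28  0.25  1.84  0.    1.05 -1.06]
```

```bash
python3 -m crank '[[[0,0,0,0,0,-0.11],[0,0,0,0,0,-0.11],[0,0,0,0,0,-0.11],[0,0,0,0,0,-0.11],[0,0,0,0,0,-0.11],[0,0,0,0,0,-0.11],[0,0,0,0,0,-0.11],[0,0,0,0,0,-0.11]]]'
python3 -c "
from go import *
sawtool()"
python3 -m crank '[[[0,0,0,0,0,-0.11],[0,0,0,0,0,-0.11],[0,0,0,0,0,-0.11],[0,0,0,0,0,-0.11],[0,0,0,0,0,0],[0,0,0,0,0,0]]]'
python3 -c "
from go import *
sawtool();print(read_state()['torque'])"
```

```text
time: 4.53
tool_pos: [0.5881, 0.1962, 0.1212]
tcp_rot: [-1.015, 2.969, 0.002]
wrist_force: [-4.6, 1.4, 15.3]
width: 0.127
grip_force: 62.7
t 4.53 tcp saw [-0.0225  0.1341  0.1212] z [ 0.003  0.003 -1.   ] y [-0.774  0.634 -0.   ] F [-4.8  0.4 15.3] w 0.127 g 62.6785147190094 q [ 0.28  0.25  1.84  0.    1.05 -1.95]
time: 5.03
tool_pos: [0.5879, 0.1965, 0.1212]
tcp_rot: [-1.632, 2.679, 0.002]
wrist_force: [-5.4, 2.1, 14.5]
width: 0.131
grip_force: 62.7
t 5.03 tcp saw [-0.0227  0.1344  0.1212] z [ 0.002  0.004 -1.   ] y [-0.969  0.248 -0.001] F [-5.7  0.8 14.5] w 0.131 g 62.737199664115906 q [ 0.28  0.25  1.84  0.    1.05 -2.38]
[0.45068138 0.94798435 0.00808082]
```

```bash
python3 -m crank '[[[0,0,-0.35,0,0,0],[0,0,-0.35,0,0,0],[0,0,-0.1,0,0,0],[0,0,0,0,0,0]]]'
python3 -m crank '[[[0,0,0,0,0,0],[0,0,0,0,0,0],[0,0,0,0,0,0],[0,0,0,0,0,0],[0,0,-1.5,0,0,0],[0,0,-2.5,0,0,0],[0,0,-3,0,0,0],[0,0,-3,0,0,0]]]' 4
python3 -c "
from go import *
sawtool();delta(sp(-.105,0,.23),down(np.pi/2))
cv2.imwrite('pics/e1.png',cv2.resize(read_camera('scene')[200:350,300:500],None,fx=3,fy=3))"
```

```text
time: 5.37
tool_pos: [0.5878, 0.1964, 0.1267]
tcp_rot: [-1.632, 2.68, 0.001]
wrist_force: [0.9, 5.8, 4.1]
width: 0.127
grip_force: 61.0
time: 6.03
tool_pos: [0.5858, 0.1943, 0.2247]
tcp_rot: [1.632, -2.681, -0.001]
wrist_force: [0.7, 0.7, 0.3]
width: 0.469
grip_force: 0.0
t 6.03 tcp saw [-0.0243  0.1317  0.2247] z [-0.003 -0.002 -1.   ] y [-0.969  0.249  0.002] F [0.5 0.9 0.3] w 0.469 g 0.0 q [ 0.28  0.16  1.74 -0.    1.24 -2.38]
shift before turn cm [14.77  4.54 -0.48] shift after turn [13.17  8.07 -0.53] turn [ 0.002 -0.002 -0.251]
```

View pics/e1.png

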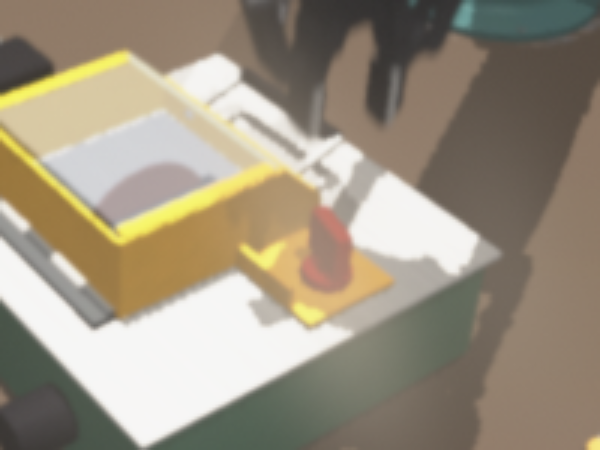

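The wing now lies along the saw's y: its top edge runs down-right from about (315,210) to (350,240) in the crop, so the knob has turned. Next I turn the wrist half round and move over the handle.

```bash
python3 -m crank '[[[0,0,-1,0,0,0.12],[0,0,-1,0,0,0.12],[0,0,0,0,0,0.12],[0,0,0,0,0,0.12],[0,0,0,0,0,0.12],[0,0,0,0,0,0.12],[0,0,0,0,0,0.12],[0,0,0,0,0,0.12]]]' 4
python3 -m crank '[[[0,0,0,0,0,0.12],[0,0,0,0,0,0.12],[0,0,0,0,0,0.12],[0,0,0,0,0,0.12],[0,0,0,0,0,0.12],[0,0,0,0,0,0.12],[0,0,0,0,0,0.12],[0,0,0,0,0,0.12]]]'
python3 -m crank '[[[0,0,0,0,0,0.12],[0,0,0,0,0,0.12],[0,0,0,0,0,0.12],[0,0,0,0,0,0.12],[0,0,0,0,0,0.12],[0,0,0,0,0,0.12],[0,0,0,0,0,0.12],[0,0,0,0,0,0.05]]]'
python3 -c "
from go import *
sawtool();delta(sp(-.105,0,.22),down(-np.pi/2))"
```

```text
time: 6.75
tool_pos: [0.5866, 0.1946, 0.2445]
tcp_rot: [0.201, -3.134, 0.001]
wrist_force: [0.9, -0.2, -0.2]
width: 0.471
grip_force: 0.0
time: 7.42
tool_pos: [0.5866, 0.1946, 0.2445]
tcp_rot: [-1.269, -2.873, 0.002]
wrist_force: [-0.4, -1.7, -0.3]
width: 0.468
grip_force: 0.0
time: 8.08
tool_pos: [0.5866, 0.1946, 0.2445]
tcp_rot: [-2.382, -2.048, 0.002]
wrist_force: [-0.0, 0.6, -0.9]
width: 0.469
grip_force: 0.0
t 8.08 tcp saw [-0.0236  0.1322  0.2445] z [-0.001 -0.001 -1.   ] y [ 0.997  0.075 -0.001] F [-0.2  0.5 -0.9] w 0.469 g 0.0 q [ 0.28  0.15  1.72 -0.    1.28  0.43]
shift before turn cm [-12.57  -9.11   2.47] shift after turn [-13.22  -8.14   2.45] turn [-0.001  0.001  0.075]
```

```bash
python3 -m crank '[[[0,0,0,0,0,0.075],[-2.2,-1.35,0,0,0,0],[-2.2,-1.35,0,0,0,0],[-2.2,-1.35,0,0,0,0],[-2.2,-1.35,0,0,0,0],[-2.2,-1.35,0,0,0,0],[-2.2,-1.35,0,0,0,0],[0,0,0,0,0,0]]]' 4
python3 - <<'E'
from go import *
sawtool();delta(sp(-.105,0,.117),down(-np.pi/2))
im=read_camera("top");b=read_camera("scene")
cv2.imwrite("pics/f1.png",np.hstack([cv2.resize(im[140:300,170:350],None,fx=2,fy=2),cv2.resize(b[160:320,280:460],None,fx=2,fy=2)]))
p=T()[1];print(proj("scene",p),proj("scene",p-[0,0,.09]))
E
```

```text
time: 8.75
tool_pos: [0.4757, 0.0812, 0.2444]
tcp_rot: [-2.454, -1.962, 0.006]
wrist_force: [0.4, 1.1, -0.2]
width: 0.466
grip_force: 0.0
t 8.75 tcp saw [-0.1063 -0.0031  0.2444] z [-0.002 -0.003 -1.   ] y [ 1.     0.004 -0.002] F [ 0.2  1.2 -0.2] w 0.466 g 0.0 q [ 0.12 -0.11  1.98 -0.    1.27  0.34]
shift before turn cm [ 0.35  0.16 12.74] shift after turn [ 0.31  0.13 12.74] turn [-0.002  0.003  0.004]
[398.77444747 187.72264988] [395.43743161 225.88968968]
```

View pics/f1.png

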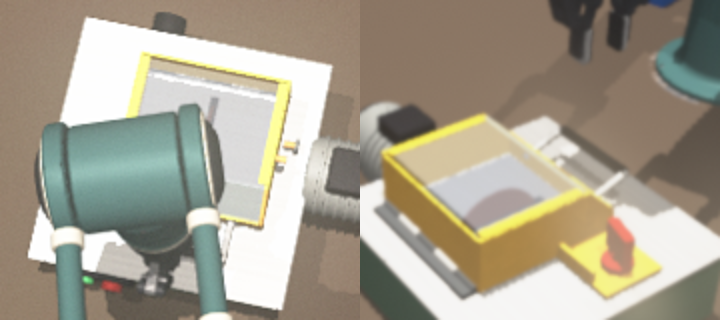

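The arm is over the handle, with fingertips at about (600,50) in the picture above the bar, and the hood is still shut. I'll lower and grip.

```bash
python3 -m crank '[[[0.3,0.1,2,0,0,0],[0,0,2,0,0,0],[0,0,2,0,0,0],[0,0,2,0,0,0],[0,0,2,0,0,0],[0,0,1.5,0,0,0],[0,0,1.2,0,0,0],[0,0,0,0,0,0]]]'
python3 -c "
from go import *
sawtool()"
python3 -m crank '[[[0,0,0,0,0,0],[0,0,0,0,0,0],[0,0,0,0,0,0],[0,0,0,0,0,0],[0,0,0,0,0,0],[0,0,0,0,0,0]]]' 0 40
python3 -c "
from go import *
sawtool()"
```

```text
time: 9.52
tool_pos: [0.4789, 0.0869, 0.1152]
tcp_rot: [-2.449, -1.963, 0.007]
wrist_force: [-0.6, -0.3, 0.0]
width: 0.467
grip_force: 0.0
t 9.52 tcp saw [-0.1044  0.0031  0.1152] z [-0.005 -0.002 -1.   ] y [ 1.     0.006 -0.005] F [-0.5 -0.5  0. ] w 0.467 g 0.0 q [0.13 0.02 2.11 0.   1.02 0.35]
time: 10.02
tool_pos: [0.4801, 0.0873, 0.1193]
tcp_rot: [-2.451, -1.963, -0.0]
wrist_force: [-5.6, 2.1, 3.3]
width: 0.12
grip_force: 39.2
t 10.02 tcp saw [-0.1034  0.0038  0.1193] z [-0.001  0.001 -1.   ] y [ 1.     0.005 -0.001] F [-5.9  0.8  3.3] w 0.12 g 39.21997368335724 q [0.13 0.01 2.11 0.   1.02 0.35]
```

```bash
cat > arc.py <<'E'
from go import *
A0=.1453;r=.2072
p=lambda t:np.array([-r*np.cos(t+A0),r*np.sin(t+A0)])
E
python3 -c "
from arc import *
for i in range(22):
    d=(p(.055*(i+1))-p(.055*i))*100;print(round(.055*(i+1),3),'dy %.2f dz %.2f'%(d[0],-d[1]))"
```

```text
0.055 dy 0.20 dz -1.12
0.11 dy 0.26 dz -1.11
0.165 dy 0.32 dz -1.09
0.22 dy 0.38 dz -1.08
0.275 dy 0.44 dz -1.05
0.33 dy 0.49 dz -1.03
0.385 dy 0.55 dz -1.00
0.44 dy 0.60 dz -0.97
0.495 dy 0.66 dz -0.93
0.55 dy 0.71 dz -0.89
0.605 dy 0.75 dz -0.85
0.66 dy 0.80 dz -0.81
0.715 dy 0.84 dz -0.77
0.77 dy 0.88 dz -0.72
0.825 dy 0.92 dz -0.67
0.88 dy 0.96 dz -0.62
0.935 dy 0.99 dz -0.56
0.99 dy 1.02 dz -0.51
1.045 dy 1.05 dz -0.45
1.1 dy 1.07 dz -0.39
1.155 dy 1.09 dz -0.33
1.21 dy 1.11 dz -0.27
```

```bash
python3 -m crank '[[[0,0.2,-1.12,0,0,0],[0,0.26,-1.11,0,0,0],[0,0.32,-1.09,0,0,0],[0,0.38,-1.08,0,0,0],[0,0,0,0,0,0]]]' 0 40
python3 -c "
from go import *
sawtool()
cv2.imwrite('pics/g1.png',cv2.resize(read_camera('scene')[150:330,270:470],None,fx=2,fy=2))"
```

```text
time: 10.43
tool_pos: [0.4916, 0.0846, 0.1655]
tcp_rot: [-2.451, -1.963, 0.0]
wrist_force: [-6.9, 4.7, -0.3]
width: 0.125
grip_force: 39.4
t 10.43 tcp saw [-0.0915  0.0037  0.1655] z [-0.001  0.001 -1.   ] y [ 1.     0.005 -0.001] F [-7.8  3.  -0.3] w 0.125 g 39.36817467212677 q [ 0.12 -0.02  2.04  0.    1.12  0.34]
```

View pics/g1.png

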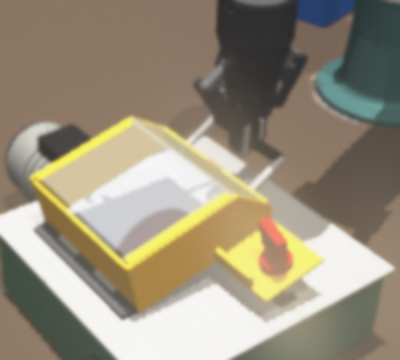

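The hood is free and rising, with the bar in the fingers at about (250,155). I'll carry on round the arc.

```bash
python3 -m crank '[[[0,0.44,-1.05,0,0,0],[0,0.49,-1.03,0,0,0],[0,0.55,-1,0,0,0],[0,0.6,-0.97,0,0,0],[0,0.66,-0.93,0,0,0],[0,0.71,-0.89,0,0,0],[0,0.75,-0.85,0,0,0],[0,0,0,0,0,0]]]'
python3 -c "
from go import *
sawtool()"
python3 -m crank '[[[0,0.8,-0.81,0,0,0],[0,0.84,-0.77,0,0,0],[0,0.88,-0.72,0,0,0],[0,0.92,-0.67,0,0,0],[0,0.96,-0.62,0,0,0],[0,0.99,-0.56,0,0,0],[0,0,0,0,0,0]]]'
python3 -c "
from arc import *
sawtool()
s,P,R=T();g=S.inv().apply(P-R.apply([0,0,.019])-o)-[.1,0,.105];print('theta',np.arctan2(g[2],-g[0])-A0,'r',np.hypot(g[0],g[2]))"
```

```text
time: 11.15
tool_pos: [0.5325, 0.0752, 0.2342]
tcp_rot: [-2.451, -1.963, 0.0]
wrist_force: [-11.6, 3.3, 8.2]
width: 0.12
grip_force: 39.4
t 11.15 tcp saw [-0.0496  0.0037  0.2342] z [-0.001  0.001 -1.   ] y [ 1.     0.005 -0.001] F [-12.1   0.6   8.2] w 0.12 g 39.43742394447327 q [0.09 0.   1.89 0.   1.25 0.31]
time: 11.73
tool_pos: [0.588, 0.0625, 0.2767]
tcp_rot: [2.449, 1.961, 0.007]
wrist_force: [-6.1, 1.1, 8.4]
width: 0.123
grip_force: 41.1
t 11.73 tcp saw [0.0073 0.0037 0.2767] z [ 0.006  0.001 -1.   ] y [1.    0.005 0.006] F [-6.2 -0.3  8.4] w 0.123 g 41.13878309726715 q [ 0.06  0.08  1.74 -0.    1.32  0.28]
theta 0.9727871674717508 r 0.2121099213209634
```

```bash
python3 -m crank '[[[0,1.02,-0.51,0,0,0],[0,1.05,-0.45,0,0,0],[0,1.07,-0.39,0,0,0],[0,0.8,-0.24,0,0,0],[0,0.7,-0.2,0,0,0],[0,0,0,0,0,0],[0,0,0,0,0,0],[0,0,0,0,0,0]]]'
python3 - <<'E'
from arc import *
sawtool()
s,P,R=T();G=S.inv().apply(P-R.apply([0,0,.019])-o)-[.1,0,.105]
for d in([0,0,0],[.0016,0,.0033]):
    g=G-d;print('theta',np.arctan2(g[2],-g[0])-A0,'r',np.hypot(g[0],g[2]))
# predicted hood corner pixels vs theta
for th in(1.13,1.21,1.29):
    for y,n in((.085,"L"),(-.085,"R")):
        print(th,n,[[proj("scene",sp(.1-(a*np.cos(th)-b*np.sin(th)),y,.105+a*np.sin(th)+b*np.cos(th))).round(0).tolist()] for a,b in((.16,0),(.16,.06),(0,.06))])
cv2.imwrite('pics/h1.png',cv2.resize(read_camera('scene')[130:330,270:470],None,fx=3,fy=3))
E
```

```text
time: 12.4
tool_pos: [0.6323, 0.0523, 0.2928]
tcp_rot: [2.449, 1.961, 0.005]
wrist_force: [-2.6, -0.0, 6.9]
width: 0.121
grip_force: 42.0
t 12.4 tcp saw [0.0528 0.0037 0.2928] z [ 0.005  0.    -1.   ] y [1.    0.005 0.005] F [-2.6 -0.6  6.9] w 0.121 g 41.995675563812256 q [ 0.04  0.15  1.62 -0.    1.36  0.26]
theta 1.2004766307486883 r 0.2120981092646375
theta 1.1895040425355945 r 0.20925090064822252
1.13 L [[[372.0, 226.0]], [[347.0, 223.0]], [[314.0, 306.0]]]
1.13 R [[[318.0, 188.0]], [[294.0, 183.0]], [[267.0, 257.0]]]
1.21 L [[[367.0, 226.0]], [[340.0, 226.0]], [[313.0, 308.0]]]
1.21 R [[[313.0, 187.0]], [[287.0, 185.0]], [[267.0, 260.0]]]
1.29 L [[[361.0, 226.0]], [[333.0, 229.0]], [[312.0, 310.0]]]
1.29 R [[[307.0, 187.0]], [[281.0, 187.0]], [[266.0, 262.0]]]
```

View pics/h1.png

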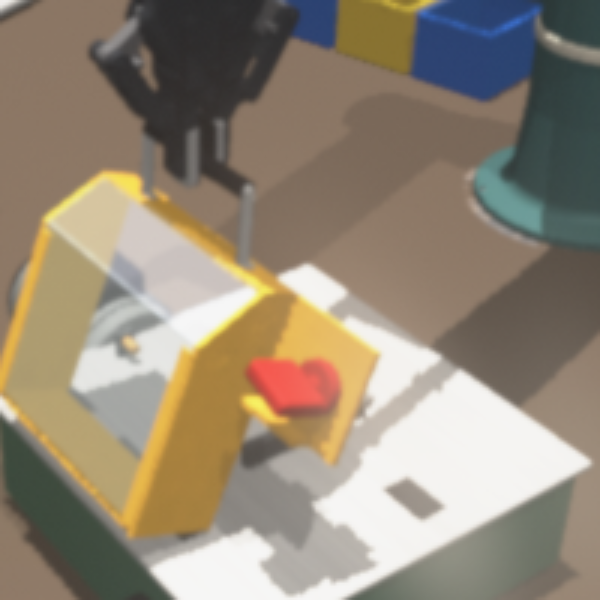

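The picture shows the hood held up. The cheek's front corner is at scene (368,228) and its rear corner at (313,308), against (367,226) and (313,308) predicted for 1.21 rad. I'll let it settle and hand in.

```bash
python3 -m crank '[[[0,0.1,0,0,0,0],[0,0,0,0,0,0],[0,0,0,0,0,0],[0,0,0,0,0,0],[0,0,0,0,0,0],[0,0,0,0,0,0],[0,0,0,0,0,0],[0,0,0,0,0,0]]]'
python3 -c "
from go import *
sawtool();print(np.abs(read_state()['joint_vel']).max());print(finish_job())"
```

```text
time: 13.12
tool_pos: [0.633, 0.0521, 0.293]
tcp_rot: [2.449, 1.961, 0.005]
wrist_force: [-3.1, -0.5, 7.5]
width: 0.119
grip_force: 42.1
t 13.12 tcp saw [0.0536 0.0037 0.293 ] z [ 0.005  0.    -1.   ] y [1.    0.005 0.005] F [-3.  -1.2  7.5] w 0.119 g 42.0520681142807 q [ 0.04  0.15  1.62 -0.    1.36  0.26]
0.001155393907350284
the job is handed in; nothing more can be done
None
```

I turned the knob to unlocked, swung the hood up and handed the job in at 13.1 s with the gripper holding it still by its bar at an estimated 1.20 rad; nothing I did went near the spikes or stay, and the judge's verdict was not shown.

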